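Zero the espresso grinder's dial

ROBOT

A 7-joint arm with a two-finger parallel gripper is mounted at the origin on the work surface. World frame = base frame: x ahead of the robot, y to its left, z up, the work surface at z = 0. Lengths are in m, angles in rad, forces in N, time in s.
With the tool pointing down it reaches from about 0.4 to 0.85 m from the base axis. Payload 10.4 kg.
Tool frame: the origin (TCP) lies on the mounting face of the last link; the fingertips stand 173 mm ahead of it and the grasp point (between the pads) lies 155 mm ahead of it (manip.tip_extent is the distance from the TCP to the fingertips, in m); z points along the fingers, y is the line along which they close (so a half turn about z gives the same grasp; the last joint's range is limited). The gripper opens to 85 mm and grips with 20 to 120 N. Pads are 22 mm wide; open, the fingers measure 114 mm over their backs; the gripper's body (76 mm by 85 mm) begins 54 mm behind the grasp point. The pads swing forward as they close: fully open they stand 13 mm farther back than shut.
Start: joints at [-1.293, 0.332, -0.065, 1.46, 0.022, 1.35, -0.088], TCP at [0.185, 0.597, 0.405] pointing down, gripper open.
Joint ranges: [-2.6, 2.6], [-0.5, 2.12], [-1.47, 1.34], [0.16, 2.42], [-1.27, 4.41], [0.06, 2.06], [-2.6, 2.6]. Speed limits (rad/s): [2.22, 2.22, 2.79, 2.79, 3.14, 3.14, 3.14].

INTERFACE

Orientations are given as a unit quaternion [x, y, z, w].
In Python, from workcell import manip gives the robot as it stands.
- The arm moves only by the tool move_arm, never from a script. Its argument "plan" is one flat list of numbers, 7 for each row, row after row: the turn, a rotation vector about the tool's x, y, z in rad, then the shift along the tool's x, y, z in m, then the finger opening in m, from 0 to 0.0854. In form: [ax, ay, az, dx, dy, dz, gripper, ax, ay, az, dx, dy, dz, gripper, ...]. A call has 1 to 12 rows; each row is the pose to reach, as a shift and turn from the pose commanded when the call began, along the tool's axes at that moment; what a row does not reach only later rows make up. A row lasts 1/8 s, in which the tool goes at most 62.5 mm and 10.7 degrees, less where a joint would pass 70% of its speed; a pose out of reach is approached as far as the arm can. A call with a gripper value outside its range is refused whole. The fingers move at their own pace and stop on an object; "squeeze" is the grip in N (left out, the last holds). Time passes only in rows, so rows that repeat a pose let the fingers close. It gives the time, the measured TCP pose, the force, the opening and the grip force at its end, in the units of the state.
- manip.get_obs(): the state, without advancing time (a new reading comes with each control period).
- manip.camera(name): name is "scene" or "top" or "wrist"; returns a dict with "color" (420x560x3 uint8, red, green, blue), "fx", "fy", "cx", "cy" (pixels), "dist" ([k1, k2, p1, p2, k3] as OpenCV has them; the pictures are not rectified), "cam_to_world" (4x4, takes a point from camera to world coordinates); the wrist camera has in their place "mount" (4x4, takes a point from camera to tool coordinates, whose origin is the TCP and whose axes are the flange's). Camera axes: x right, y down, z forward; pixel columns grow to the right and rows downward; lengths in m; the calibration is good to about 2 mm. A picture is of the moment at which its call begins: read the wrist's pose just before it. There is no depth.
- manip.hand_in(): hands the job in; it is judged then, once.
Trained networks look in a picture, given as the dict that the camera call returned (one of the last four; its "shot" number tells which), for a name from the list of things; names that differ only in an ending like _2 or _b are one class to them, and where a whole thing is asked for, a point or a joint stands for the part that bears it (a point fixed in the world has none). Each returns a list of dicts, best first, with "conf" (0 to 1); they miss things now and then, are a little off and sometimes report something else, mostly with a low value. They report only what shows in the picture. A call takes as long as a camera call.
- manip.look_for(picture, label): "position" ([x, y, z] in m, in the coordinates of the camera as it stood for that picture, good to about 4 mm: the middle of the surface that is visible of it).
- manip.silhouettes(picture, label): "pixels" (420x560 bool, what is visible of it).
- manip.tip_of(picture, label): "position" ([x, y, z] in m, in the coordinates of the camera as it stood for that picture, good to about 4 mm: a listed point, or the origin of a listed thing).
The state is a dict: "clock": time; "joint_pos": joint angles; "joint_velocities": joint speeds; "tau": joint torques, N m; "position": TCP position; "ee_rot": TCP orientation; "ft_force": force on the tool from outside, world axes, zero at the start; "torque": the same for the moment, N m; "grip_width": opening from 0.0 (shut) to 1.0 (fully open); "grasp_force": force on a finger pad.
Only numpy, scipy, OpenCV 4.12 (cv2) and the standard library are available. Lean on these libraries where they do the work, as an engineer would, in place of code of your own. Each camera call takes 0.05 s, during which the arm holds its last target. There are 200 camera calls.

TASK

Zero this grinder. Push the collar's lever round clockwise (finer) until you feel the burrs just touch, never pushing on lever or dial with more than about 18 N, and leave the collar there; then push the black dial ring round by its finger tabs until the notch in its rim faces the steel pointer. Leave everything else on the counter where it stands.

Things in the scene. Friction and masses are not known exactly. Their poses are not given: they have to be found in the camera images.
- grinder: espresso grinder, bolted down, hopper off: grey upright cylinder 144 mm across on a black foot, with an aluminium deck (a disc 160 mm across, top 200 mm above the counter). Origin: on the counter, on the vertical axis about which collar and dial turn. z up; -x is its front (chute, catch tray, fork, pointer).
- index (a point): where the notch must come: the point on the dial's rim circle (56 mm from the axis, 245 mm above the counter) right in front of the tip of the fixed steel pointer, which stands on the deck at the grinder's front (-x), ends 2 mm outside the dial's rim and is lower (242 mm) than the dial's top.
- lever (a point): middle of the black grip of the collar's lever: a level round bar 14 mm thick, pointing straight out from the axis, from 74 to 108 mm off it; this point is 92 mm from the axis and 220 mm above the counter. Beyond the deck's rim (80 mm from the axis) there is free space under it.
- collar: aluminium collar under the dial, 124 mm across, top 233 mm above the counter; origin as the grinder's. Clockwise from above is finer. It drags evenly (0.35 N m, 4 N at the grip) and stays where left; the dial rides along. 14 to 84 degrees on from the start, at a place that cannot be seen, the burrs meet: the push then climbs from 4 N to over 10 N within 2 to 3 mm.
- notch (a point): the only notch in the black dial ring's outer rim: 10 mm wide, 10 mm deep, cut right through to the bright collar below; the point is at the rim, 56 mm from the axis, on the top face, 245 mm above the counter.
- dial: black dial ring lying on the collar's top: 112 mm across, 76 mm bore, 12 mm thick, fine white graduations, four finger tabs; origin as the grinder's. Turns about the same axis either way without end, under light friction (0.08 N m, about 2 N at a tab), and stays where left; pushing it round does not turn the collar.
- tab0 (a point): top centre of one of the dial's four finger tabs, 15 mm above the dial's top face, 45.5 mm from the axis; each tab is 8 mm wide along the pushing direction, 10 mm deep radially and 15 mm tall (origin is the tab's top). This one is 45 degrees anticlockwise (from above) of the notch.
- tab1 (a point): top centre of one of the dial's four finger tabs, 15 mm above the dial's top face, 45.5 mm from the axis; each tab is 8 mm wide along the pushing direction, 10 mm deep radially and 15 mm tall (origin is the tab's top). This one is 135 degrees anticlockwise of the notch.
- tab2 (a point): top centre of one of the dial's four finger tabs, 15 mm above the dial's top face, 45.5 mm from the axis; each tab is 8 mm wide along the pushing direction, 10 mm deep radially and 15 mm tall (origin is the tab's top). This one is 135 degrees clockwise of the notch.
- tab3 (a point): top centre of one of the dial's four finger tabs, 15 mm above the dial's top face, 45.5 mm from the axis; each tab is 8 mm wide along the pushing direction, 10 mm deep radially and 15 mm tall (origin is the tab's top). This one is 45 degrees clockwise of the notch.
- dosing_cup: bystander: steel cup 56 mm across, 52 mm tall, on the grinder's catch tray under the chute; origin under its centre.
- hopper: bystander: the clear bean hopper with black lid, 128 mm across, 160 mm tall; origin under its centre.
- pitcher: bystander: steel milk pitcher, 92 mm across, 105 mm tall; origin under its centre.
- cup_a: bystander: white mug 80 mm across, 65 mm tall; origin under its centre.
- cup_b: bystander: white mug 80 mm across, 65 mm tall; origin under its centre.
- tamper: bystander: steel tamper 58 mm across, 88 mm tall; origin under its centre.
- brush: bystander: cleaning brush lying flat, 170 mm long; origin under its centre.
- portafilter: bystander: portafilter lying on a black tamping mat, bowl 70 mm across, 30 mm tall, black handle; origin under the bowl.

How it is judged:
By the outcome, as a careful person would: the job done as asked, in the order asked, and still so for the second after the job is handed in, with the robot touching nothing.
It also fails if it takes over 72 s, if anything falls off the work surface, if the arm or the gripper's body presses on something with over 40 N, if the wrist force passes 120 N, or if a joint passes its speed limit or range.

## Working session

There is one attempt and no reset: what is moved stays moved. The work goes in short steps, Python scripts to look and compute and a tool call to move; the robot and the scene stay as the last step left them, time stands still between calls to the robot, and variables do not carry over. Pictures are saved under pics/ and viewed, at most 10 in all, crops included, and the job is handed in when it is done.

Besides the shell and the picture viewer there is one more tool, called after "Call:" as name(argument=value, ...), one argument or row to a line, values as JSON. move_arm: Moves the arm, as the interface text tells. Its arguments: {"type":"object","properties":{"plan":{"type":"array","items":{"type":"number"}},"squeeze":{"type":"number"}},"required":["plan"]}

```bash
ls; mkdir -p pics; cat > h.py <<'E'
import numpy as np, cv2
from scipy.spatial.transform import Rotation as R
from workcell import manip
def pose():
    o=manip.get_obs(); T=np.eye(4); T[:3,:3]=R.from_quat(o["ee_rot"]).as_matrix(); T[:3,3]=o["position"]; return T
def shot(name,save=None):
    T=pose(); c=manip.camera(name)
    c["W"]=np.array(c["cam_to_world"]) if name!="wrist" else T@np.array(c["mount"])
    if save: cv2.imwrite("pics/"+save,c["color"][:,:,::-1])
    return c
def w(c,p): return (c["W"]@np.r_[p,1])[:3]
def px(c,P):
    q=np.linalg.inv(c["W"])@np.r_[P,1]
    K=np.array([[c["fx"],0,c["cx"]],[0,c["fy"],c["cy"]],[0,0,1]])
    return cv2.projectPoints(q[None,:3],np.zeros(3),np.zeros(3),K,np.array(c["dist"],float))[0].ravel()
def onplane(c,uv,z):
    K=np.array([[c["fx"],0,c["cx"]],[0,c["fy"],c["cy"]],[0,0,1]])
    n=cv2.undistortPoints(np.array([[uv]],float),K,np.array(c["dist"],float)).ravel()
    d=c["W"][:3,:3]@np.r_[n,1]; o=c["W"][:3,3]; return o+d*(z-o[2])/d[2]
def tips(c,labels,f=None):
    for l in labels:
        for r in (f or manip.tip_of)(c,l)[:2]:
            P=w(c,r["position"]); print(l,round(r["conf"],2),P.round(4),px(c,P).round())
E
python3 - <<'E'
from h import *
o=manip.get_obs(); print({k:np.round(v,3) for k,v in o.items()}, manip.tip_extent)
L=["grinder","lever","index","notch","tab0","tab1","tab2","tab3","collar","dial"]
for n in("top","scene"):
    c=shot(n,n+"1.png"); print(n); tips(c,L+(["dosing_cup","hopper","pitcher","cup_a","tamper","portafilter","brush"] if n=="top" else []))
E
```

```text
pics
{'clock': np.float64(0.0), 'joint_pos': array([-1.293,  0.333, -0.065,  1.461,  0.022,  1.35 , -0.089]), 'joint_velocities': array([ 0.002, -0.001,  0.001,  0.   , -0.002,  0.   ,  0.   ]), 'tau': array([-1.0000e-03, -6.2545e+01,  4.9000e-02, -3.9158e+01,  1.6000e-02,
        1.0000e-02,  0.0000e+00]), 'position': array([0.185, 0.597, 0.404]), 'ee_rot': array([ 0.15 ,  0.989, -0.001, -0.   ]), 'ft_force': array([-0.319,  0.11 , -0.386]), 'torque': array([ 0.006, -0.013,  0.016]), 'grasp_force': np.float64(0.0), 'grip_width': np.float64(0.997)} 0.1734
top
grinder 0.74 [ 0.5418 -0.0803  0.002 ] [296. 224.]
grinder 0.67 [ 0.5803 -0.0471  0.2627] [286. 196.]
lever 0.93 [ 0.6288 -0.1045  0.2209] [306. 182.]
lever 0.73 [ 0.5068 -0.0455  0.2634] [286. 223.]
index 0.56 [ 0.4854 -0.0793  0.2472] [298. 231.]
index 0.36 [0.7479 0.1918 0.0014] [214. 165.]
notch 0.75 [ 0.5471 -0.0212  0.2465] [277. 209.]
tab0 0.98 [ 0.5092 -0.0439  0.2635] [285. 222.]
tab0 0.77 [ 0.5768 -0.0439  0.2642] [285. 197.]
tab1 0.98 [ 0.5092 -0.0439  0.2635] [285. 222.]
tab1 0.77 [ 0.5768 -0.0439  0.2642] [285. 197.
[... 602 characters left out ...]
210.]
brush 0.82 [ 3.920e-01 -3.093e-01 -2.000e-04] [368. 268.]
scene
grinder 0.68 [ 0.541  -0.078  -0.0017] [270. 243.]
lever 0.61 [ 0.6291 -0.1093  0.2206] [233. 195.]
index 0.74 [ 0.4829 -0.0817  0.2454] [287. 172.]
index 0.28 [ 0.5415 -0.0783 -0.0019] [270. 243.]
notch 0.67 [ 0.5417 -0.0261  0.2445] [280. 194.]
tab0 0.87 [ 0.5771 -0.0494  0.2616] [263. 189.]
tab0 0.79 [ 0.5114 -0.1109  0.256 ] [272. 167.]
tab1 0.87 [ 0.5771 -0.0494  0.2616] [263. 189.]
tab1 0.79 [ 0.5114 -0.1109  0.256 ] [272. 167.]
tab2 0.87 [ 0.5771 -0.0494  0.2616] [263. 189.]
tab2 0.79 [ 0.5114 -0.1109  0.256 ] [272. 167.]
tab3 0.87 [ 0.5771 -0.0494  0.2616] [263. 189.]
tab3 0.79 [ 0.5114 -0.1109  0.256 ] [272. 167.]
```

View pics/scene1.png

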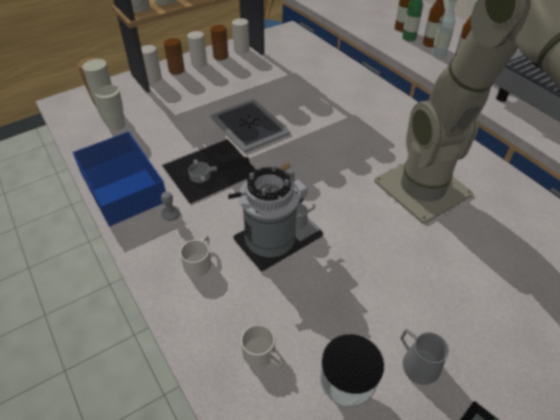

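```bash
cat >> h.py <<'E'
def plan(tcp, xang):
    """tool-frame shift + turn from current pose to TCP position with tool down, tool x at world angle xang deg"""
    T=pose(); a=np.radians(xang); x=np.array([np.cos(a),np.sin(a),0]); z=np.array([0,0,-1.]); y=np.cross(z,x)
    Rt=np.c_[x,y,z]; print("turn",R.from_matrix(T[:3,:3].T@Rt).as_rotvec().round(3),"shift",(T[:3,:3].T@(np.array(tcp)-T[:3,3])).round(4))
E
python3 - <<'E'
from h import *
c=manip.camera("wrist"); print(np.round(c["mount"],3),c["fx"],c["cx"])
plan([0.185,0.597,0.52],162.7)
plan([0.56,-0.08,0.52],80)
E
```

```text
[[-0.001 -0.966 -0.26   0.065]
 [ 1.    -0.001 -0.    -0.   ]
 [ 0.    -0.26   0.966  0.031]
 [ 0.     0.     0.     1.   ]] 297.6131155306076 276.19248197901146
turn [ 0.    -0.     0.001] shift [ 0.0002  0.     -0.1153]
turn [ 0.    -0.     1.445] shift [-0.5586 -0.5355 -0.1153]
```

Call:
move_arm(
  plan=[0,0,0,0,0,-0.06,0,0,0,0,0,0,-0.115,0,0,0,1.445,-0.56,-0.535,-0.115,0,0,0,1.445,-0.56,-0.535,-0.115,0,0,0,1.445,-0.56,-0.535,-0.115,0,0,0,1.445,-0.56,-0.535,-0.115,0,0,0,1.445,-0.56,-0.535,-0.115,0,0,0,1.445,-0.56,-0.535,-0.115,0,0,0,1.445,-0.56,-0.535,-0.115,0,0,0,1.445,-0.56,-0.535,-0.115,0,0,0,1.445,-0.56,-0.535,-0.115,0,0,0,1.445,-0.56,-0.535,-0.115,0],
)

```text
clock: 3.0
position: [0.4893, 0.0486, 0.5201]
ee_rot: [0.766, 0.643, 0.001, -0.0]
ft_force: [1.2, 0.8, -0.7]
grip_width: 0.003
grasp_force: 0.0
```

```bash
python3 - <<'E'
from h import *
o=manip.get_obs(); print(o["clock"],np.round(o["joint_pos"],2),np.round(o["ft_force"],2)); print(pose().round(3))
c=shot("wrist","w1.png"); tips(c,["grinder","lever","index","notch","tab0","collar","dial"])
plan([0.56,-0.08,0.52],80)
E
```

```text
3.0 [-0.74 -0.03  0.54  1.63  0.02  1.54 -0.37] [ 1.23  0.81 -0.75]
[[ 0.174  0.985  0.001  0.489]
 [ 0.985 -0.174  0.001  0.049]
 [ 0.001  0.001 -1.     0.52 ]
 [ 0.     0.     0.     1.   ]]
grinder 0.82 [ 0.5467 -0.0795 -0.001 ] [321. 240.]
lever 0.55 [ 0.6274 -0.107   0.2194] [428. 322.]
notch 0.55 [ 0.5468 -0.0257  0.249 ] [353. 281.]
notch 0.34 [0.7483 0.1954 0.0012] [425.  52.]
tab0 0.92 [ 0.5787 -0.051   0.2619] [395. 308.]
tab0 0.32 [ 0.7484  0.1954 -0.0031] [424.  52.]
turn [-0.    -0.     0.002] shift [-0.1178  0.0931 -0.0004]
```

Call:
move_arm(
  plan=[0,0,0,-0.118,0.093,0,0,0,0,0,-0.118,0.093,0,0,0,0,0,-0.118,0.093,0,0,0,0,0,-0.118,0.093,0,0],
)

```text
clock: 3.9
position: [0.5602, -0.0824, 0.5193]
ee_rot: [0.767, 0.642, -0.001, 0.0]
ft_force: [-0.9, 1.2, 0.4]
grip_width: -0.002
grasp_force: 0.0
```

```bash
python3 - <<'E'
from h import *
o=manip.get_obs(); print(o["clock"],np.round(o["joint_pos"],2),np.round(o["ft_force"],2)); print(pose().round(3))
c=shot("wrist","w2.png"); tips(c,["grinder","lever","index","notch","tab0","collar","dial"])
for r in manip.tip_of(c,"tab0"): print(w(c,r["position"]).round(4), r["conf"])
E
```

```text
3.9 [-0.54  0.18  0.72  1.46 -0.12  1.54 -0.01] [-0.85  1.2   0.35]
[[ 0.176  0.984 -0.001  0.56 ]
 [ 0.984 -0.176 -0.001 -0.082]
 [-0.001 -0.001 -1.     0.519]
 [ 0.     0.     0.     1.   ]]
grinder 0.5 [ 0.5785 -0.0491  0.2623] [292. 172.]
index 0.65 [ 0.4845 -0.0861  0.2482] [189. 232.]
notch 0.93 [ 0.5456 -0.0268  0.2458] [246. 149.]
tab0 0.91 [ 0.5043 -0.1103  0.2626] [215. 261.]
tab0 0.87 [ 0.511  -0.0483  0.2589] [206. 186.]
collar 0.47 [ 0.5728 -0.1197  0.2567] [298. 255.]
dial 0.7 [ 0.6293 -0.1051  0.22  ] [353. 215.]
[ 0.5043 -0.1103  0.2626] 0.91
[ 0.511  -0.0483  0.2589] 0.87
[ 0.5817 -0.0512  0.2618] 0.72
[ 0.571  -0.119   0.2612] 0.7
```

View pics/w2.png

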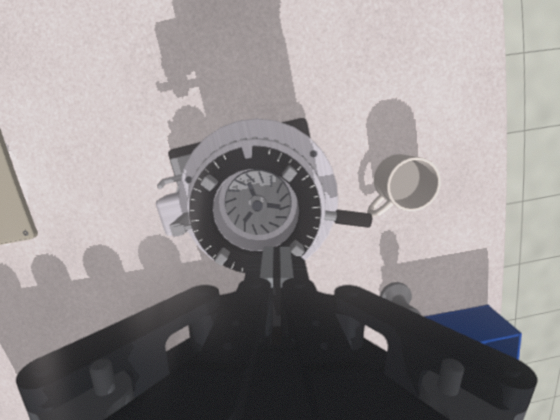

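```bash
python3 - <<'E'
from h import *
C=np.array([.542,-.081]); a=np.radians(-16); u=np.array([np.cos(a),np.sin(a)]); t=np.array([-u[1],u[0]])
p=C+.095*u+.028*t
plan([*p,.45],74); plan([*p,.381],74)
E
```

```text
turn [ 0.    -0.001  0.105] shift [0.0149 0.0799 0.0698]
turn [ 0.    -0.001  0.105] shift [0.0148 0.0799 0.1388]
```

Call:
move_arm(
  plan=[0,0,0.105,0.015,0.08,0,0,0,0,0.105,0.015,0.08,0.0,0,0,0,0.105,0.015,0.08,0.05,0,0,0,0.105,0.015,0.08,0.1,0,0,0,0.105,0.015,0.08,0.138,0,0,0,0.105,0.015,0.08,0.138,0,0,0,0.105,0.015,0.08,0.138,0,0,0,0.105,0.015,0.08,0.138,0],
)

```text
clock: 5.35
position: [0.6417, -0.0811, 0.3838]
ee_rot: [0.799, 0.602, 0.001, 0.001]
ft_force: [0.1, -0.1, -0.2]
grip_width: 0.004
grasp_force: 0.0
```

```bash
cat >> h.py <<'E'
def stat(C=(.542,-.081)):
    o=manip.get_obs(); T=pose(); d=T[:2,3]-np.array(C); f=T[:3,:3].T@np.array(o["ft_force"])
    print("t",round(float(o["clock"]),2),"r %.4f ang %.2f z %.4f xang %.2f"%(np.hypot(*d),np.degrees(np.arctan2(d[1],d[0])),T[2,3],np.degrees(np.arctan2(T[1,0],T[0,0]))),"F tool",f.round(2),"j",np.round(o["joint_pos"],2))
E
python3 - <<'E'
from h import *
stat(); c=shot("wrist"); tips(c,["lever","notch"]); c=shot("scene","s2.png"); tips(c,["lever"])
E
```

```text
t 5.35 r 0.0997 ang -0.04 z 0.3838 xang 73.96 F tool [-0.07  0.11  0.24] j [-0.46  0.45  0.71  1.46 -0.3   1.33 -0.01]
lever 0.8 [ 0.6276 -0.1039  0.2187] [260. 315.]
notch 0.81 [ 0.5454 -0.0266  0.2481] [  3. 241.]
notch 0.54 [ 0.7598 -0.1229 -0.0043] [376. 194.]
```

```bash
cat >> h.py <<'E'
def arc(degs,z=0,C=(.542,-.081)):
    T=pose(); c=T[:3,:3].T@np.r_[np.array(C)-T[:2,3],0]
    for d in degs:
        a=np.radians(d); Rz=R.from_rotvec([0,0,a]).as_matrix(); s=c-Rz@c
        print("%g deg: 0,0,%.4f, %.4f,%.4f"%(d,a,s[0],s[1]))
E
python3 - <<'E'
from h import *
arc([2,4,6,8,10,12,14])
E
```

```text
2 deg: 0,0,0.0349, -0.0033,0.0009
4 deg: 0,0,0.0698, -0.0067,0.0017
6 deg: 0,0,0.1047, -0.0101,0.0024
8 deg: 0,0,0.1396, -0.0136,0.0029
10 deg: 0,0,0.1745, -0.0170,0.0033
12 deg: 0,0,0.2094, -0.0205,0.0036
14 deg: 0,0,0.2443, -0.0239,0.0038
```

Call:
move_arm(
  plan=[0,0,0,0,0,0.004,0,0,0,0.0349,-0.0033,0.0009,0.004,0,0,0,0.0698,-0.0067,0.0017,0.004,0,0,0,0.1047,-0.0101,0.0024,0.004,0,0,0,0.1396,-0.0136,0.0029,0.004,0,0,0,0.1745,-0.017,0.0033,0.004,0,0,0,0.2094,-0.0205,0.0036,0.004,0,0,0,0.2443,-0.0239,0.0038,0.004,0,0,0,0.2443,-0.0239,0.0038,0.004,0],
)

```text
clock: 6.72
position: [0.6382, -0.1053, 0.3777]
ee_rot: [0.867, 0.499, -0.0, 0.0]
ft_force: [0.9, 1.5, 0.7]
grip_width: -0.002
grasp_force: 0.8
```

```bash
python3 - <<'E'
from h import *
stat(); c=shot("wrist"); tips(c,["lever","notch"])
arc([1,2,2.5,3,4,5,6])
E
```

```text
t 6.72 r 0.0992 ang -14.20 z 0.3777 xang 59.89 F tool [ 1.77 -0.02 -0.73] j [-0.45  0.47  0.76  1.47 -0.33  1.33 -0.2 ]
1 deg: 0,0,0.0175, -0.0017,0.0005
2 deg: 0,0,0.0349, -0.0033,0.0009
2.5 deg: 0,0,0.0436, -0.0042,0.0011
3 deg: 0,0,0.0524, -0.0050,0.0013
4 deg: 0,0,0.0698, -0.0067,0.0017
5 deg: 0,0,0.0873, -0.0084,0.0020
6 deg: 0,0,0.1047, -0.0101,0.0023
```

Call:
move_arm(
  plan=[0,0,0.0175,-0.0017,0.0005,0,0,0,0,0.0349,-0.0033,0.0009,0,0,0,0,0.0524,-0.005,0.0013,0,0],
)

```text
clock: 7.25
position: [0.637, -0.1097, 0.3777]
ee_rot: [0.879, 0.476, 0.0, -0.0]
ft_force: [1.1, 4.2, 0.1]
grip_width: -0.003
grasp_force: 1.7
```

Call:
move_arm(
  plan=[0,0,0.0175,-0.0017,0.0005,0,0,0,0,0.0349,-0.0033,0.0009,0,0],
)

```text
clock: 7.5
position: [0.6359, -0.1132, 0.3777]
ee_rot: [0.887, 0.461, 0.0, -0.0]
ft_force: [1.0, 3.5, 0.1]
grip_width: -0.005
grasp_force: 1.7
```

```bash
python3 - <<'E'
from h import *
stat(); c=shot("top"); tips(c,["lever","notch"]);c=shot("scene"); tips(c,["lever","notch"])
E
```

```text
t 7.5 r 0.0993 ang -18.94 z 0.3777 xang 54.89 F tool [ 3.42 -1.19 -0.14] j [-0.46  0.48  0.78  1.47 -0.34  1.33 -0.26]
lever 0.68 [ 0.6217 -0.1288  0.2204] [232. 189.]
lever 0.45 [ 0.6386  0.3819 -0.0027] [343. 392.]
notch 0.63 [ 0.5585 -0.0297  0.244 ] [274. 196.]
```

Call:
move_arm(
  plan=[0,0,0.0192,-0.0018,0.0005,0,0,0,0,0.0384,-0.0037,0.001,0,0],
)

```text
clock: 8.05
position: [0.6347, -0.1166, 0.3777]
ee_rot: [0.896, 0.444, 0.0, -0.0]
ft_force: [1.0, 3.5, -0.3]
grip_width: 0.002
grasp_force: 1.7
```

Call:
move_arm(
  plan=[0,0,0.0192,-0.0018,0.0005,0,0,0,0,0.0384,-0.0037,0.001,0,0],
)

```text
clock: 8.3
position: [0.6331, -0.1203, 0.3777]
ee_rot: [0.905, 0.426, 0.0, -0.0]
ft_force: [1.6, 3.4, 0.2]
grip_width: -0.003
grasp_force: 1.7
```

Call:
move_arm(
  plan=[0,0,0.0192,-0.0018,0.0005,0,0,0,0,0.0384,-0.0037,0.001,0,0],
)

```text
clock: 8.55
position: [0.6315, -0.1238, 0.3777]
ee_rot: [0.913, 0.409, -0.0, -0.0]
ft_force: [0.9, 2.9, 0.1]
grip_width: -0.001
grasp_force: 1.7
```

Call:
move_arm(
  plan=[0,0,0.0192,-0.0018,0.0005,0,0,0,0,0.0384,-0.0037,0.001,0,0],
)

```text
clock: 8.8
position: [0.6298, -0.1272, 0.3777]
ee_rot: [0.92, 0.391, 0.0, -0.0]
ft_force: [2.1, 4.2, 0.5]
grip_width: -0.002
grasp_force: 1.7
```

Call:
move_arm(
  plan=[0,0,0.0192,-0.0018,0.0005,0,0,0,0,0.0384,-0.0037,0.001,0,0],
)

```text
clock: 9.05
position: [0.628, -0.1306, 0.3777]
ee_rot: [0.928, 0.374, -0.0, -0.0]
ft_force: [0.8, 3.3, 0.8]
grip_width: 0.005
grasp_force: 1.7
```

Call:
move_arm(
  plan=[0,0,0.0192,-0.0018,0.0005,0,0,0,0,0.0384,-0.0037,0.001,0,0],
)

```text
clock: 9.3
position: [0.626, -0.1339, 0.3776]
ee_rot: [0.935, 0.356, -0.0, -0.0]
ft_force: [1.8, 3.5, 0.4]
grip_width: 0.002
grasp_force: 1.7
```

Call:
move_arm(
  plan=[0,0,0.0192,-0.0018,0.0005,0,0,0,0,0.0384,-0.0037,0.001,0,0],
)

```text
clock: 9.55
position: [0.6239, -0.1371, 0.3776]
ee_rot: [0.941, 0.338, 0.0, -0.0]
ft_force: [0.9, 4.1, 0.7]
grip_width: 0.001
grasp_force: 1.7
```

Call:
move_arm(
  plan=[0,0,0.0192,-0.0018,0.0005,0,0,0,0,0.0384,-0.0037,0.001,0,0],
)

```text
clock: 9.8
position: [0.6217, -0.1402, 0.3777]
ee_rot: [0.948, 0.32, 0.0, -0.0]
ft_force: [0.7, 3.8, 0.5]
grip_width: 0.0
grasp_force: 1.7
```

Call:
move_arm(
  plan=[0,0,0.0192,-0.0018,0.0005,0,0,0,0,0.0384,-0.0037,0.001,0,0],
)

```text
clock: 10.05
position: [0.6194, -0.1433, 0.3776]
ee_rot: [0.953, 0.301, 0.0, -0.0]
ft_force: [1.2, 4.2, 0.4]
grip_width: 0.002
grasp_force: 1.7
```

Call:
move_arm(
  plan=[0,0,0.0192,-0.0018,0.0005,0,0,0,0,0.0384,-0.0037,0.001,0,0],
)

```text
clock: 10.3
position: [0.6169, -0.1463, 0.3776]
ee_rot: [0.959, 0.283, 0.0, -0.0]
ft_force: [0.8, 3.5, 0.2]
grip_width: 0.001
grasp_force: 1.7
```

Call:
move_arm(
  plan=[0,0,0.0192,-0.0018,0.0005,0,0,0,0,0.0384,-0.0037,0.001,0,0],
)

```text
clock: 10.55
position: [0.6143, -0.1491, 0.3776]
ee_rot: [0.964, 0.265, 0.0, -0.0]
ft_force: [1.6, 3.7, -0.3]
grip_width: -0.004
grasp_force: 1.7
```

Call:
move_arm(
  plan=[0,0,0.0192,-0.0018,0.0005,0,0,0,0,0.0384,-0.0037,0.001,0,0],
)

```text
clock: 10.8
position: [0.6117, -0.1519, 0.3777]
ee_rot: [0.969, 0.246, 0.0, -0.0]
ft_force: [2.0, 3.4, 0.8]
grip_width: -0.003
grasp_force: 1.7
```

Call:
move_arm(
  plan=[0,0,0.0192,-0.0018,0.0005,0,0,0,0,0.0384,-0.0037,0.001,0,0],
)

```text
clock: 11.05
position: [0.6089, -0.1545, 0.3777]
ee_rot: [0.974, 0.227, 0.0, -0.0]
ft_force: [1.5, 3.2, 0.9]
grip_width: -0.002
grasp_force: 1.7
```

Call:
move_arm(
  plan=[0,0,0.0192,-0.0018,0.0005,0,0,0,0,0.0384,-0.0037,0.001,0,0],
)

```text
clock: 11.3
position: [0.606, -0.157, 0.3777]
ee_rot: [0.978, 0.209, 0.0, -0.0]
ft_force: [2.4, 3.9, 0.4]
grip_width: -0.002
grasp_force: 1.7
```

Call:
move_arm(
  plan=[0,0,0.0192,-0.0018,0.0005,0,0,0,0,0.0384,-0.0037,0.001,0,0],
)

```text
clock: 11.55
position: [0.603, -0.1595, 0.3777]
ee_rot: [0.982, 0.19, 0.0, -0.0]
ft_force: [2.3, 3.8, -0.2]
grip_width: -0.002
grasp_force: 1.7
```

Call:
move_arm(
  plan=[0,0,0.0192,-0.0018,0.0005,0,0,0,0,0.0384,-0.0037,0.001,0,0],
)

```text
clock: 11.8
position: [0.6, -0.1617, 0.3777]
ee_rot: [0.985, 0.171, 0.0, -0.0]
ft_force: [2.4, 4.8, -0.3]
grip_width: 0.003
grasp_force: 1.7
```

Call:
move_arm(
  plan=[0,0,0.0087,-0.0008,0.0002,0,0,0,0,0.0175,-0.0017,0.0005,0,0],
)

```text
clock: 12.05
position: [0.5986, -0.1628, 0.3777]
ee_rot: [0.987, 0.163, 0.0, -0.0]
ft_force: [3.0, 3.4, -1.0]
grip_width: -0.001
grasp_force: 1.7
```

Call:
move_arm(
  plan=[0,0,0.0192,-0.0018,0.0005,0,0,0,0,0.0384,-0.0037,0.001,0,0],
)

```text
clock: 12.3
position: [0.5954, -0.1649, 0.3777]
ee_rot: [0.99, 0.143, 0.0, -0.0]
ft_force: [1.5, 3.8, 0.4]
grip_width: 0.0
grasp_force: 1.7
```

```bash
python3 - <<'E'
from h import *
stat(); c=shot("scene"); tips(c,["lever","notch"]); c=shot("top"); tips(c,["lever","notch"]); c=shot("wrist","w3.png"); tips(c,["lever","notch"]); stat()
E
```

```text
t 12.3 r 0.0995 ang -57.55 z 0.3777 xang 16.47 F tool [ 2.5  -3.19 -0.4 ] j [-0.51  0.46  0.95  1.56 -0.38  1.32 -0.8 ]
lever 0.81 [ 0.5764 -0.1658  0.2191] [240. 175.]
lever 0.29 [ 0.5331 -0.1264  0.261 ] [262. 165.]
notch 0.81 [ 0.5882 -0.0478  0.241 ] [260. 197.]
notch 0.78 [ 0.5879 -0.0451  0.2453] [285. 195.]
lever 0.46 [ 0.585  -0.4478  0.0114] [487. 263.]
t 12.75 r 0.0996 ang -57.61 z 0.3777 xang 16.54 F tool [ 2.11 -1.21  0.55] j [-0.51  0.46  0.95  1.56 -0.38  1.32 -0.79]
```

View pics/w3.png

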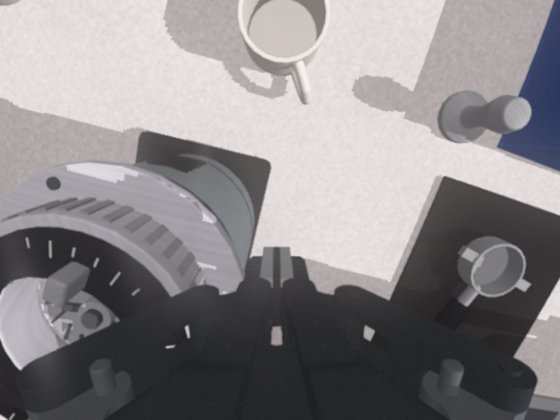

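Call:
move_arm(
  plan=[0,0,0.0192,-0.0018,0.0005,0,0,0,0,0.0384,-0.0037,0.001,0,0],
)

```text
clock: 13.0
position: [0.5922, -0.1669, 0.3777]
ee_rot: [0.992, 0.124, 0.0, 0.0]
ft_force: [3.5, 1.6, -0.5]
grip_width: 0.002
grasp_force: 1.7
```

Call:
move_arm(
  plan=[0,0,0.0192,-0.0018,0.0005,0,0,0,0,0.0384,-0.0037,0.001,0,0],
)

```text
clock: 13.25
position: [0.5888, -0.1688, 0.3777]
ee_rot: [0.994, 0.105, 0.0, 0.0]
ft_force: [2.3, 0.5, -1.3]
grip_width: -0.001
grasp_force: 1.7
```

Call:
move_arm(
  plan=[0,0,0.0192,-0.0018,0.0005,0,0,0,0,0.0384,-0.0037,0.001,0,0],
)

```text
clock: 13.5
position: [0.5854, -0.1706, 0.3777]
ee_rot: [0.996, 0.086, 0.0, -0.0]
ft_force: [3.8, 1.4, -0.2]
grip_width: -0.002
grasp_force: 1.7
```

Call:
move_arm(
  plan=[0,0,0.0192,-0.0018,0.0005,0,0,0,0,0.0384,-0.0037,0.001,0,0],
)

```text
clock: 13.75
position: [0.5819, -0.1722, 0.3777]
ee_rot: [0.998, 0.067, 0.0, -0.0]
ft_force: [4.3, 1.6, -1.0]
grip_width: 0.003
grasp_force: 1.7
```

Call:
move_arm(
  plan=[0,0,0.0192,-0.0018,0.0005,0,0,0,0,0.0384,-0.0037,0.001,0,0],
)

```text
clock: 14.0
position: [0.5784, -0.1737, 0.3777]
ee_rot: [0.999, 0.048, 0.0, -0.0]
ft_force: [3.2, 0.7, -1.3]
grip_width: -0.0
grasp_force: 1.7
```

Call:
move_arm(
  plan=[0,0,0.0192,-0.0018,0.0005,0,0,0,0,0.0384,-0.0037,0.001,0,0],
)

```text
clock: 14.25
position: [0.5748, -0.175, 0.3777]
ee_rot: [1.0, 0.029, 0.0, -0.0]
ft_force: [3.6, 1.4, -0.6]
grip_width: 0.002
grasp_force: 1.7
```

Call:
move_arm(
  plan=[0,0,0.0192,-0.0018,0.0005,0,0,0,0,0.0384,-0.0037,0.001,0,0],
)

```text
clock: 14.5
position: [0.5711, -0.1762, 0.3777]
ee_rot: [1.0, 0.009, -0.0, -0.0]
ft_force: [3.1, 0.3, 0.2]
grip_width: -0.002
grasp_force: 1.7
```

Call:
move_arm(
  plan=[0,0,0.0192,-0.0018,0.0005,0,0,0,0,0.0384,-0.0037,0.001,0,0],
)

```text
clock: 14.75
position: [0.5674, -0.1773, 0.3777]
ee_rot: [1.0, -0.01, 0.0, -0.0]
ft_force: [4.6, 0.9, -0.8]
grip_width: 0.001
grasp_force: 1.7
```

Call:
move_arm(
  plan=[0,0,0.0192,-0.0018,0.0005,0,0,0,0,0.0384,-0.0037,0.001,0,0],
)

```text
clock: 15.0
position: [0.5637, -0.1782, 0.3776]
ee_rot: [1.0, -0.029, -0.0, -0.0]
ft_force: [3.3, 0.9, -0.9]
grip_width: 0.001
grasp_force: 1.7
```

Call:
move_arm(
  plan=[0,0,0.0192,-0.0018,0.0005,0,0,0,0,0.0384,-0.0037,0.001,0,0],
)

```text
clock: 15.25
position: [0.56, -0.179, 0.3777]
ee_rot: [0.999, -0.048, -0.0, -0.0]
ft_force: [3.8, 1.4, -0.6]
grip_width: -0.002
grasp_force: 1.7
```

Call:
move_arm(
  plan=[0,0,0.0192,-0.0018,0.0005,0,0,0,0,0.0384,-0.0037,0.001,0,0],
)

```text
clock: 15.5
position: [0.5562, -0.1797, 0.3777]
ee_rot: [0.998, -0.067, 0.0, -0.0]
ft_force: [4.2, 1.4, -1.4]
grip_width: 0.002
grasp_force: 1.7
```

Call:
move_arm(
  plan=[0,0,0.0192,-0.0018,0.0005,0,0,0,0,0.0384,-0.0037,0.001,0,0],
)

```text
clock: 15.75
position: [0.5533, -0.1798, 0.3779]
ee_rot: [0.996, -0.086, 0.002, 0.0]
ft_force: [13.7, -0.1, -5.2]
grip_width: 0.001
grasp_force: 6.7
```

Call:
move_arm(
  plan=[0,0,0,0.015,0,0,0,0,0,0,0.03,0,0,0,0,0,0,0.03,0,0,0,0,0,0,0.03,0,-0.06,0,0,0,0,0.03,0,-0.12,0,0,0,0,0.03,0,-0.142,0,0,0,0,0.03,0,-0.142,0,0,0,0,0.03,0,-0.142,0],
)

```text
clock: 16.75
position: [0.5816, -0.1854, 0.5185]
ee_rot: [0.996, -0.086, -0.001, -0.0]
ft_force: [-0.4, 0.5, -0.6]
grip_width: -0.002
grasp_force: 0.0
```

```bash
python3 - <<'E'
from h import *
stat()
c=shot("wrist","w4.png"); tips(c,["lever","notch","tab0"])
c=shot("scene"); tips(c,["lever","notch","index","tab0"])
c=shot("top"); tips(c,["lever","notch","index","tab0"])
E
```

```text
t 16.75 r 0.1116 ang -69.23 z 0.5185 xang -9.89 F tool [-0.51 -0.4   0.6 ] j [-0.55  0.42  1.11  1.35 -0.37  1.6  -1.23]
lever 0.6 [ 0.5366 -0.1698  0.2216] [268. 254.]
lever 0.26 [ 0.5054 -0.0524  0.2622] [144. 324.]
notch 0.95 [ 0.597  -0.068   0.2485] [136. 220.]
tab0 0.73 [ 0.5169 -0.1227  0.2581] [218. 299.]
tab0 0.68 [ 0.504  -0.0532  0.2613] [146. 324.]
lever 0.96 [ 0.5353 -0.1742  0.2231] [252. 166.]
lever 0.48 [ 0.5944 -0.0721  0.2469] [252. 191.]
notch 0.57 [ 0.5934 -0.072   0.2433] [253. 192.]
index 0.74 [ 0.4859 -0.0824  0.2445] [286. 173.]
index 0.24 [0.4479 0.4343 0.0035] [419. 365.]
tab0 0.82 [ 0.569  -0.0451  0.2606] [267. 189.]
tab0 0.81 [ 0.5159 -0.1192  0.259 ] [269. 165.]
lever 0.29 [ 0.5814 -0.4416  0.0094] [406. 210.]
notch 0.57 [ 0.5983 -0.0666  0.2495] [293. 191.]
index 0.85 [ 0.4847 -0.0828  0.2483] [300. 231.]
tab0 0.88 [ 0.5654 -0.0436  0.2617] [285. 201.]
tab0 0.88 [ 0.5057 -0.0529  0.2593] [289. 223.]
```

View pics/w4.png

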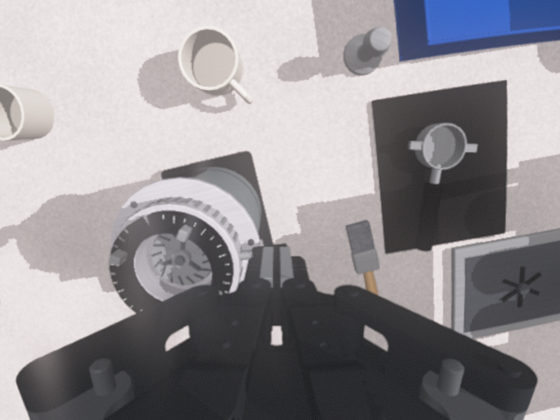

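```bash
cat >> h.py <<'E'
def behind(phi,off,r=.048,C=(.542,-.081)):
    a=np.radians(phi); u=np.array([np.cos(a),np.sin(a)]); t=np.array([-u[1],u[0]]); return np.array(C)+r*u-off*t
E
python3 - <<'E'
from h import *
p=behind(-32.2,.022); print(p)
plan([*p,.5185],57.8); plan([*p,.4245],57.8)
E
```

```text
[ 0.57089399 -0.12519431]
turn [-0.    -0.    -1.181] shift [-0.0213 -0.0573  0.0012]
turn [-0.    -0.    -1.181] shift [-0.0213 -0.0573  0.0952]
```

Call:
move_arm(
  plan=[0,0,-1.181,-0.021,-0.057,0,0,0,0,-1.181,-0.021,-0.057,0,0,0,0,-1.181,-0.021,-0.057,0,0,0,0,-1.181,-0.021,-0.057,0,0,0,0,-1.181,-0.021,-0.057,0,0,0,0,-1.181,-0.021,-0.057,0,0,0,0,-1.181,-0.021,-0.057,0,0,0,0,-1.181,-0.021,-0.057,0,0,0,0,-1.181,-0.021,-0.057,0.04,0,0,0,-1.181,-0.021,-0.057,0.08,0,0,0,-1.181,-0.021,-0.057,0.094,0,0,0,-1.181,-0.021,-0.057,0.094,0],
)

```text
clock: 18.95
position: [0.5712, -0.1254, 0.4258]
ee_rot: [0.876, 0.483, -0.0, -0.0]
ft_force: [0.8, -0.2, -0.3]
grip_width: -0.005
grasp_force: 0.0
```

```bash
python3 - <<'E'
from h import *
stat(); arc([-7*k for k in range(1,15)])
c=shot("scene"); tips(c,["lever","notch","tab0"]); cv2.imwrite("pics/s5.png",cv2.resize(c["color"][120:260,190:340,::-1],None,fx=4,fy=4))
E
```

```text
t 18.95 r 0.0532 ang -56.70 z 0.4258 xang 57.78 F tool [0.29 0.77 0.33] j [-0.58  0.3   0.89  1.58 -0.24  1.37 -0.23]
-7 deg: 0,0,-0.1222, 0.0061,0.0023
-14 deg: 0,0,-0.2443, 0.0124,0.0039
-21 deg: 0,0,-0.3665, 0.0188,0.0047
-28 deg: 0,0,-0.4887, 0.0253,0.0047
-35 deg: 0,0,-0.6109, 0.0317,0.0039
-42 deg: 0,0,-0.7330, 0.0380,0.0023
-49 deg: 0,0,-0.8552, 0.0441,-0.0000
-56 deg: 0,0,-0.9774, 0.0498,-0.0031
-63 deg: 0,0,-1.0996, 0.0551,-0.0068
-70 deg: 0,0,-1.2217, 0.0600,-0.0111
-77 deg: 0,0,-1.3439, 0.0642,-0.0160
-84 deg: 0,0,-1.4661, 0.0679,-0.0214
-91 deg: 0,0,-1.5882, 0.0708,-0.0272
-98 deg: 0,0,-1.7104, 0.0730,-0.0333
lever 0.6 [ 0.5342 -0.1728  0.219 ] [252. 168.]
notch 0.61 [ 0.595  -0.0708  0.2457] [252. 191.]
tab0 0.8 [ 0.5174 -0.12    0.2597] [268. 165.]
tab0 0.77 [ 0.5778 -0.1079  0.2595] [250. 176.]
```

View pics/s5.png

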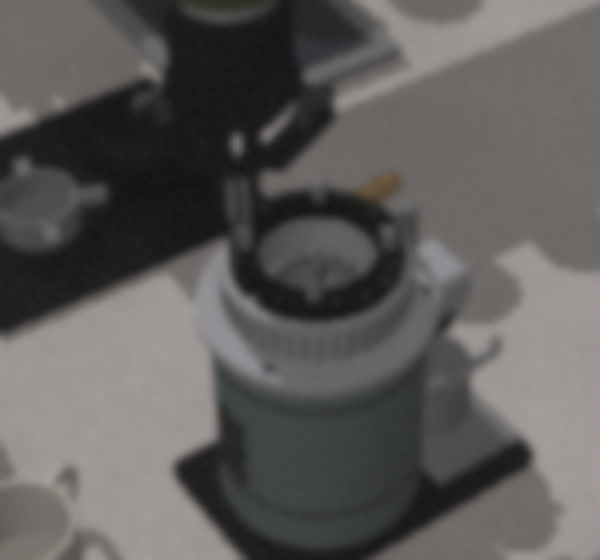

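Call:
move_arm(
  plan=[0,0,-0.1222,0.0061,0.0023,0.001,0,0,0,-0.2443,0.0124,0.0039,0.001,0,0,0,-0.3665,0.0188,0.0047,0.001,0,0,0,-0.4887,0.0253,0.0047,0.001,0,0,0,-0.6109,0.0317,0.0039,0.001,0,0,0,-0.733,0.038,0.0023,0.001,0,0,0,-0.8552,0.0441,0,0.001,0,0,0,-0.9774,0.0498,-0.0031,0.001,0,0,0,-1.0996,0.0551,-0.0068,0.001,0,0,0,-1.2217,0.06,-0.0111,0.001,0,0,0,-1.3439,0.0642,-0.016,0.001,0,0,0,-1.4661,0.0679,-0.0214,0.001,0],
)

```text
clock: 20.65
position: [0.5896, -0.0567, 0.426]
ee_rot: [0.325, 0.946, 0.0, 0.001]
ft_force: [2.5, -0.2, -0.1]
grip_width: 0.003
grasp_force: 1.0
```

```bash
python3 - <<'E'
from h import *
stat(); 
for n in ("scene","top","wrist"): c=shot(n); tips(c,["lever","notch","tab0"])
E
```

```text
t 20.65 r 0.0535 ang 27.03 z 0.4260 xang 142.03 F tool [-2.08  1.43  0.15] j [-0.48  0.27  0.61  1.55 -0.16  1.37  1.05]
lever 0.71 [ 0.5337 -0.1719  0.2179] [253. 168.]
notch 0.96 [ 0.5447 -0.0261  0.2436] [279. 195.]
notch 0.18 [ 7.370e-01 -3.399e-01  2.000e-04] [171. 215.]
tab0 0.83 [ 0.5128 -0.0475  0.2607] [285. 180.]
tab0 0.72 [ 0.5741 -0.1177  0.2585] [250. 174.]
lever 0.57 [ 0.5395 -0.168   0.2232] [329. 212.]
lever 0.2 [0.4446 0.4357 0.002 ] [138. 256.]
tab0 0.79 [ 0.573  -0.1157  0.2589] [311. 198.]
tab0 0.46 [ 0.5087 -0.1087  0.2593] [309. 222.]
lever 0.63 [ 0.5332 -0.1707  0.2208] [ 89. 278.]
lever 0.53 [ 0.5719 -0.115   0.2578] [169. 306.]
notch 0.69 [ 0.5445 -0.0235  0.2486] [274. 152.]
notch 0.57 [ 0.5335 -0.1716  0.221 ] [ 88. 279.]
tab0 0.95 [ 0.577  -0.0511  0.2613] [271. 245.]
tab0 0.89 [ 0.5705 -0.1143  0.2572] [169. 303.]
```

```bash
python3 - <<'E'
from h import *
p=behind(-47.5,.022); print(p)
plan([*p,.4258],42.5)
E
```

```text
[ 0.55820823 -0.1312523 ]
turn [0.    0.    1.733] shift [-0.0217 -0.0777 -0.0011]
```

Call:
move_arm(
  plan=[0,0,0,-0.012,0,0,0,0,0,0,-0.012,0,-0.04,0,0,0,1.733,-0.022,-0.078,-0.04,0,0,0,1.733,-0.022,-0.078,-0.04,0,0,0,1.733,-0.022,-0.078,-0.04,0,0,0,1.733,-0.022,-0.078,-0.04,0,0,0,1.733,-0.022,-0.078,-0.04,0,0,0,1.733,-0.022,-0.078,-0.04,0,0,0,1.733,-0.022,-0.078,-0.04,0,0,0,1.733,-0.022,-0.078,-0.04,0,0,0,1.733,-0.022,-0.078,-0.04,0,0,0,1.733,-0.022,-0.078,-0.04,0],
)

```text
clock: 22.75
position: [0.5587, -0.1319, 0.4647]
ee_rot: [0.933, 0.361, -0.0, 0.0]
ft_force: [0.0, -0.4, 0.2]
grip_width: -0.006
grasp_force: 0.0
```

```bash
python3 - <<'E'
from h import *
stat(); p=behind(-47.5,.022); plan([*p,.4258],42.5)
for n in ("scene","top"): c=shot(n); tips(c,["lever","notch","tab0","index"])
E
```

```text
t 22.75 r 0.0535 ang -71.88 z 0.4647 xang 42.30 F tool [-0.25  0.34 -0.2 ] j [-0.59  0.25  0.9   1.54 -0.19  1.44 -0.51]
turn [ 0.     0.    -0.003] shift [ 0.0001 -0.0008  0.0389]
lever 0.68 [ 0.5348 -0.174   0.2197] [252. 167.]
notch 0.83 [ 0.5439 -0.026   0.2442] [280. 195.]
tab0 0.88 [ 0.5107 -0.0492  0.258 ] [286. 180.]
tab0 0.82 [ 0.5096 -0.1105  0.2579] [273. 166.]
index 0.96 [ 0.4855 -0.084   0.2438] [286. 173.]
notch 0.82 [ 0.5455 -0.0215  0.2448] [277. 210.]
tab0 0.78 [ 0.5758 -0.0429  0.2649] [285. 198.]
tab0 0.63 [ 0.5101 -0.0453  0.2626] [286. 221.]
```

Call:
move_arm(
  plan=[0,0,0,0,0,0.03,0,0,0,0,0,-0.001,0.039,0,0,0,0,0,-0.001,0.039,0],
)

```text
clock: 23.62
position: [0.5575, -0.1307, 0.4256]
ee_rot: [0.932, 0.363, -0.0, -0.0]
ft_force: [-0.2, -0.3, 0.0]
grip_width: -0.001
grasp_force: 0.0
```

Call:
move_arm(
  plan=[0,0,-0.1222,0.0061,0.0023,0,0,0,0,-0.2443,0.0124,0.0039,0,0,0,0,-0.3665,0.0188,0.0047,0,0,0,0,-0.4887,0.0253,0.0047,0,0,0,0,-0.6109,0.0317,0.0039,0,0,0,0,-0.733,0.038,0.0023,0,0,0,0,-0.8552,0.0441,0,0,0,0,0,-0.9774,0.0498,-0.0031,0,0,0,0,-1.0996,0.0551,-0.0068,0,0,0,0,-1.2217,0.06,-0.0111,0,0,0,0,-1.3439,0.0642,-0.016,0,0,0,0,-1.4661,0.0679,-0.0214,0,0],
)

```text
clock: 25.12
position: [0.5935, -0.0695, 0.427]
ee_rot: [0.448, 0.894, 0.0, 0.001]
ft_force: [1.3, -1.7, -0.6]
grip_width: 0.002
grasp_force: 0.9
```

```bash
python3 - <<'E'
from h import *
stat(); arc([-4,-8,-12])
ang=lambda P: np.degrees(np.arctan2(P[1]+.081,P[0]-.542))
for n in ("scene","top","wrist"):
    c=shot(n,n+"6.png")
    for l in ("notch","tab0","index","lever"):
        for r in manip.tip_of(c,l)[:4]:
            P=w(c,r["position"]); print(n,l,round(r["conf"],2),P.round(4),"ang %.1f r %.4f"%(ang(P),np.hypot(P[0]-.542,P[1]+.081)))
E
```

```text
t 25.12 r 0.0528 ang 12.64 z 0.4270 xang 126.73 F tool [-2.13  0.07  0.62] j [-0.45  0.28  0.61  1.54 -0.17  1.37  0.81]
-4 deg: 0,0,-0.0698, 0.0034,0.0014
-8 deg: 0,0,-0.1396, 0.0069,0.0025
-12 deg: 0,0,-0.2094, 0.0105,0.0034
scene notch 0.95 [ 0.4868 -0.0659  0.245 ] ang 164.7 r 0.0573
scene tab0 0.98 [ 0.5832 -0.0601  0.2586] ang 26.9 r 0.0462
scene tab0 0.87 [ 0.5004 -0.102   0.2606] ang -153.3 r 0.0466
scene tab0 0.59 [ 0.5203 -0.0389  0.2601] ang 117.3 r 0.0473
scene tab0 0.57 [ 0.5657 -0.1254  0.2582] ang -61.9 r 0.0504
scene index 0.76 [ 0.4842 -0.0847  0.2445] ang -176.3 r 0.0579
scene lever 0.88 [ 0.5365 -0.1758  0.2193] ang -93.3 r 0.0950
scene lever 0.58 [ 0.4382 -0.0832  0.0239] ang -178.8 r 0.1039
top tab0 0.59 [ 0.4988 -0.1004  0.2637] ang -155.8 r 0.0473
top tab0 0.5 [ 0.5653 -0.1175  0.2594] ang -57.5 r 0.0433
top index 0.97 [ 0.484  -0.084   0.2441] ang -177.1 r 0.0580
top lever 0.81 [ 0.5365 -0.1714  0.2211] ang -93.5 r 0.0905
wrist tab0 0.9 [ 0.523  -0.0407  0.2612] ang 115.3 r 0.0445
wrist tab0 0.74 [ 0.5816 -0.0581  0.2586] ang 30.1 r 0.0457
wrist tab0 0.68 [ 0.5027 -0.1048  0.2586] ang -148.9 r 0.0460
wrist tab0 0.64 [ 0.5602 -0.121   0.265 ] ang -65.5 r 0.0439
wrist index 0.78 [ 0.4843 -0.0834  0.2462] ang -177.6 r 0.0578
wrist lever 0.71 [ 0.535  -0.1699  0.2207] ang -94.5 r 0.0892
wrist lever 0.2 [ 0.7596 -0.1232 -0.0032] ang -11.0 r 0.2217
```

Call:
move_arm(
  plan=[0,0,-0.0698,0.0034,0.0014,0.001,0,0,0,-0.1396,0.0069,0.0025,0.001,0,0,0,-0.2094,0.0105,0.0034,0.001,0,0,0,-0.262,0.0132,0.0039,0.001,0,0,0,-0.262,0.0132,0.0039,0.001,0],
)

```text
clock: 26.5
position: [0.5885, -0.0563, 0.4249]
ee_rot: [0.33, 0.944, 0.0, 0.0]
ft_force: [1.1, 0.3, 1.3]
grip_width: 0.005
grasp_force: 0.3
```

```bash
python3 - <<'E'
from h import *
stat(); arc([-1,-2,-3,-4,-5])
ang=lambda P: np.degrees(np.arctan2(P[1]+.081,P[0]-.542))%360
for n in ("scene","top","wrist"):
    c=shot(n,n+"7.png")
    for l in ("notch","tab0","index"):
        print(n,l,[(round(r["conf"],2),round(ang(w(c,r["position"])),1)) for r in manip.tip_of(c,l)[:4]])
    u,v=px(c,[.485,-.083,.245]); print(u,v)
    if n=="wrist":
        u,v=int(np.clip(u,70,490)),int(np.clip(v,55,365))
        cv2.imwrite("pics/w7c.png",cv2.resize(c["color"][v-55:v+55,u-70:u+70,::-1],None,fx=5,fy=5,interpolation=cv2.INTER_CUBIC))
E
```

```text
t 26.5 r 0.0526 ang 28.01 z 0.4249 xang 141.52 F tool [-0.68  0.94 -1.32] j [-0.45  0.27  0.57  1.55 -0.14  1.37  1.03]
-1 deg: 0,0,-0.0175, 0.0008,0.0004
-2 deg: 0,0,-0.0349, 0.0017,0.0007
-3 deg: 0,0,-0.0524, 0.0026,0.0010
-4 deg: 0,0,-0.0698, 0.0034,0.0013
-5 deg: 0,0,-0.0873, 0.0043,0.0016
scene notch [(0.82, np.float64(181.0))]
scene tab0 [(0.89, np.float64(226.8)), (0.65, np.float64(314.8)), (0.62, np.float64(129.9)), (0.58, np.float64(44.4))]
scene index [(0.78, np.float64(184.0))]
286.5169453690788 172.41176381087195
top notch [(0.53, np.float64(174.7))]
top tab0 [(0.76, np.float64(316.7))]
top index [(0.74, np.float64(182.6)), (0.48, np.float64(267.6))]
299.8225367742237 231.1626370983566
wrist notch [(0.97, np.float64(180.7))]
wrist tab0 [(0.94, np.float64(221.9)), (0.93, np.float64(314.4)), (0.81, np.float64(130.9)), (0.71, np.float64(44.5))]
wrist index [(0.95, np.float64(186.7))]
104.522541161681 135.81869819254734
```

View pics/w7c.png

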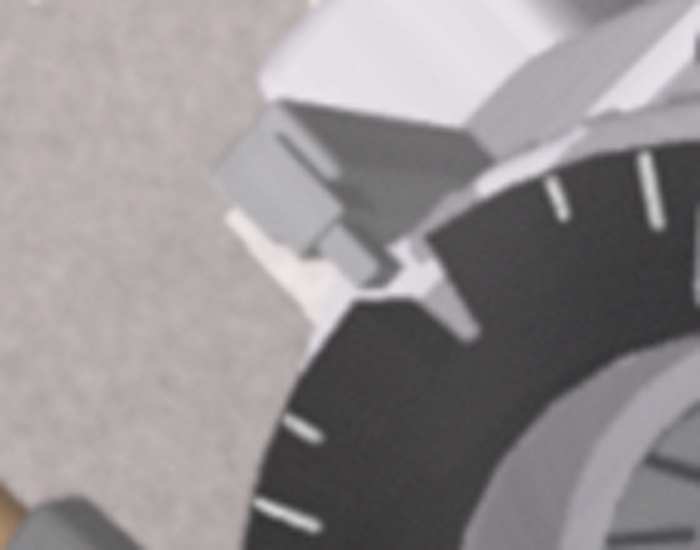

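```bash
python3 - <<'E'
from h import *
c=shot("wrist")
def f(x,y,z):
    P=onplane(c,(34+(x+.5)/5-.5,80+(y+.5)/5-.5),z); return "r %.4f ang %.2f"%(np.hypot(P[0]-.542,P[1]+.0812),np.degrees(np.arctan2(P[1]+.0812,P[0]-.542))%360)
print("notch",f(355,300,.245),f(430,237,.245), "inner",f(470,338,.233))
for q in [(315,250),(345,220),(330,236),(362,283),(395,258),(378,270)]: print("ptr",q,f(*q,.242))
print("marks",f(322,438,.245),f(288,418,.245),f(550,180,.245),f(565,218,.245))
for a in (178,180,182,184,186): 
    for r,z in((.056,.245),(.058,.242)): print(a,r,(np.array(px(c,[.542+r*np.cos(np.radians(a)),-.0812+r*np.sin(np.radians(a)),z]))-[34,80])*5)
E
```

```text
notch r 0.0558 ang 183.18 r 0.0555 ang 172.54 inner r 0.0489 ang 181.86
ptr (315, 250) r 0.0630 ang 183.77
ptr (345, 220) r 0.0629 ang 179.63
ptr (330, 236) r 0.0629 ang 181.76
ptr (362, 283) r 0.0575 ang 182.68
ptr (395, 258) r 0.0570 ang 178.23
ptr (378, 270) r 0.0573 ang 180.46
marks r 0.0509 ang 198.10 r 0.0548 ang 198.21 r 0.0551 ang 158.38 r 0.0513 ang 158.32
178 0.056 [385.37856813 262.64802629]
178 0.058 [387.83053667 246.36049889]
180 0.056 [371.82579137 275.28757266]
180 0.058 [374.0190707 259.2608655]
182 0.056 [358.83736897 288.41150052]
182 0.058 [360.7826879  272.65443292]
184 0.056 [346.42746937 301.99699458]
184 0.058 [348.13582583 286.51782659]
186 0.056 [334.60907577 316.02081654]
186 0.058 [336.09170711 300.82724416]
```

Call:
move_arm(
  plan=[0,0,-0.0262,0.0013,0.0005,0,0,0,0,-0.0524,0.0026,0.001,0,0,0,0,-0.0524,0.0026,0.001,0,0],
)

```text
clock: 27.52
position: [0.587, -0.0537, 0.4247]
ee_rot: [0.304, 0.953, 0.0, -0.0]
ft_force: [1.2, 0.3, 0.6]
grip_width: -0.003
grasp_force: 0.5
```

```bash
python3 - <<'E'
from h import *
stat()
c=shot("wrist")
u,v=map(int,px(c,[.485,-.083,.245])); u=max(u,70); v=max(v,55); print(u,v)
cv2.imwrite("pics/w8c.png",cv2.resize(c["color"][v-55:v+55,u-70:u+70,::-1],None,fx=5,fy=5,interpolation=cv2.INTER_CUBIC))
E
```

```text
t 27.52 r 0.0526 ang 31.27 z 0.4247 xang 144.59 F tool [-0.81  0.91 -0.57] j [-0.45  0.26  0.56  1.56 -0.14  1.36  1.08]
108 132
```

View pics/w8c.png

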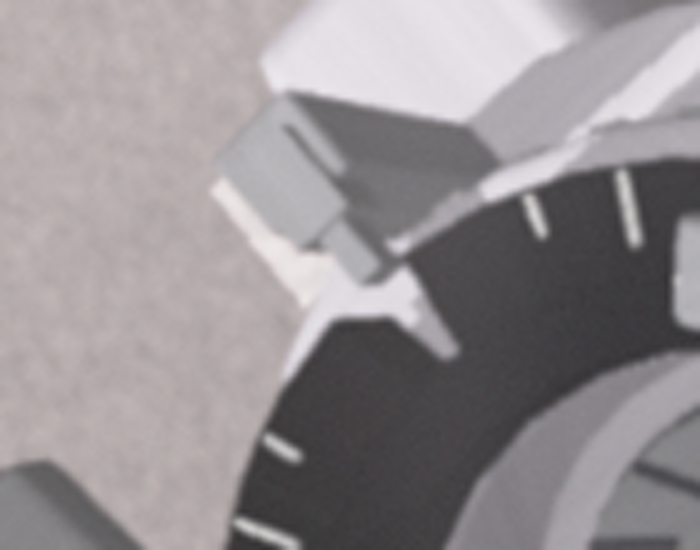

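```bash
python3 - <<'E'
from h import *
c=shot("wrist")
def f(x,y,z):
    P=onplane(c,(38+(x+.5)/5-.5,77+(y+.5)/5-.5),z); return "r %.4f ang %.2f"%(np.hypot(P[0]-.542,P[1]+.0812),np.degrees(np.arctan2(P[1]+.0812,P[0]-.542))%360)
print("notch",f(332,318,.245),f(407,258,.245))
for q in [(315,247),(343,219),(362,283),(388,258)]: print("ptr",q,f(*q,.242))
print("marks",f(300,460,.245),f(267,437,.245),f(527,197,.245),f(545,237,.245))
ang=lambda P: np.degrees(np.arctan2(P[1]+.0812,P[0]-.542))%360
for n in ("scene","top","wrist"):
    c=shot(n)
    for l in ("notch","index"): print(n,l,[(round(r["conf"],2),round(ang(w(c,r["position"])),1)) for r in manip.tip_of(c,l)[:1]])
E
```

```text
notch r 0.0559 ang 186.52 r 0.0554 ang 176.07
ptr (315, 247) r 0.0629 ang 184.03
ptr (343, 219) r 0.0630 ang 180.19
ptr (362, 283) r 0.0573 ang 182.88
ptr (388, 258) r 0.0574 ang 179.03
marks r 0.0509 ang 201.78 r 0.0548 ang 201.49 r 0.0552 ang 161.70 r 0.0512 ang 161.43
scene notch [(0.67, np.float64(185.8))]
scene index [(0.93, np.float64(180.7))]
top notch [(0.55, np.float64(181.2))]
top index [(0.95, np.float64(179.6))]
wrist notch [(0.74, np.float64(182.2))]
wrist index [(0.91, np.float64(183.0))]
```

Call:
move_arm(
  plan=[0,0,0,-0.005,0,0,0,0,0,0,-0.012,0,0,0,0,0,0,-0.012,0,-0.05,0,0,0,0,-0.012,0,-0.1,0,0,0,0,-0.012,0,-0.1,0,0,0,0,-0.012,0,-0.1,0],
)

```text
clock: 28.82
position: [0.597, -0.061, 0.5241]
ee_rot: [0.305, 0.952, -0.0, -0.0]
ft_force: [0.8, 0.5, -0.8]
grip_width: 0.004
grasp_force: 0.0
```

```bash
python3 - <<'E'
from h import *
stat()
ang=lambda P: np.degrees(np.arctan2(P[1]+.0812,P[0]-.542))%360
for n in ("scene","wrist"):
    c=shot(n)
    for l in ("notch","index","lever","tab0"): print(n,l,[(round(r["conf"],2),round(ang(w(c,r["position"])),1)) for r in manip.tip_of(c,l)[:4]])
u,v=map(int,px(c,[.485,-.083,.245])); u=max(u,70); v=max(v,55); print(u,v)
cv2.imwrite("pics/w9c.png",cv2.resize(c["color"][v-55:v+55,u-70:u+70,::-1],None,fx=5,fy=5,interpolation=cv2.INTER_CUBIC))
E
```

```text
t 28.82 r 0.0585 ang 19.98 z 0.5241 xang 144.53 F tool [-0.33  0.86  0.77] j [-0.43  0.26  0.58  1.35 -0.14  1.57  1.09]
scene notch [(0.76, np.float64(180.8))]
scene index [(0.65, np.float64(182.0)), (0.56, np.float64(190.1))]
scene lever [(0.98, np.float64(266.3))]
scene tab0 [(0.7, np.float64(320.6)), (0.66, np.float64(49.3)), (0.59, np.float64(226.9)), (0.58, np.float64(136.8))]
wrist notch [(0.91, np.float64(182.0))]
wrist index [(0.71, np.float64(185.1))]
wrist lever [(0.91, np.float64(265.3))]
wrist tab0 [(0.98, np.float64(315.6)), (0.87, np.float64(46.8)), (0.8, np.float64(226.3)), (0.79, np.float64(135.7))]
173 117
```

View pics/w9c.png

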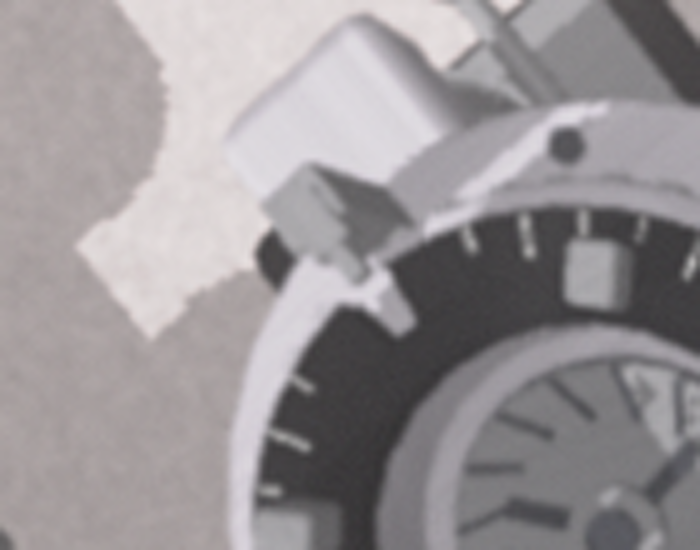

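```bash
python3 -c "
from workcell import manip; print(manip.hand_in())"
```

```text
the job is handed in; nothing more can be done
None
```

The grinder is zeroed and the job is handed in. I pushed the collar clockwise until the burrs met (about 13.7 N at the lever, the highest reading I saw) and left it there. The dial notch now faces the pointer to within about a degree by the camera, and the arm is clear of everything.

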